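Take the drained slide rack off its keeper hook and stand it in the staining dish

TASK

The slides in the rack have drained: take the rack off its drip hook and stand it fully down in the open staining dish, then let go. The hook has a sprung keeper behind the rack's hang bar: press the bar back against the keeper until it is fully open, and only then lift the bar out past the hook's nose; feel your way and never force the rack against the hook or bang it into the dish. Leave the dish where it stands and the other things on the bench alone.

Things in the scene. Friction and masses are not known exactly. Their poses are not given: they have to be found in the camera images.
- stand: Drip stand, screwed to the bench: grey base plate 130 x 215 x 12 mm with a white drip tray; at its rear (y = +125 mm) a 14 mm rod with a boss head, from which a steel hook reaches out over the tray. Origin on the bench under the hook; z up, x along the rack's hang bar, y from the hook's nose back to the rod. Highest part 192 mm, so hands are free above.
- throat (a point): Nominal middle of the hook's level throat floor, fixed to the stand 170 mm above its origin, axes as the stand's. The hook (22 mm wide in x) is clamped by its rod at a reach that differs by up to 10 mm either way in y and is not measured. Nominal y: inner wall of the upturned tip -15.5; end of the nose +15, its underside 14 and top 20 mm above the floor; keeper's face +15.5 mm.
- keeper_pin (a point): Nominal keeper hinge, fixed to the stand, at y = +17.5, z = -22 mm from throat; shifts with the hook. The keeper is a 4 mm steel flap up to 20 mm above the floor. Pressed to +y at bar height it swings back on its spring, 4 N at first, 8 N at its hard stop 8.5 mm back; 10 N is plenty. Only in the last 1 mm or so before the stop can the 8 mm bar rise past the nose. It springs shut afterwards.
- rack: Slide rack, 0.26 to 0.4 kg. Basket 91 x 80 x 34 mm (x, y, z), origin at the centre of its underside, z up; 6 mm uprights at x = -44 and +44 rise to 164 mm and carry hang bar and grip. It hangs 59 mm above the bench, its axes along the stand's within 3 degrees. Off the hook: rise 25 to 40 mm, then go 100 mm to the stand's -y before any higher: till then the hook is inside the bail.
- hang_bar (a point): Middle of the rack's round 8 mm hang bar, on its axis, 115 mm above the rack's underside; axes as the rack's. The bar runs along x and lies on the hook's throat floor, anywhere between the tip's wall and the shut keeper.
- rack_grip (a point): Centre of the rack's black grip block, 60 x 12 x 24 mm (x, y, z), 42 mm above the hang bar, 157 mm above the rack's underside; flat faces towards y, to be gripped from above across y. Axes as the rack's.
- dish: Open white staining dish, loose, 0.9 kg, outside 114 x 100 x 60 mm (x, y, z), walls and floor 5 mm: the rack fits inside with about 5 mm to spare on each side, x of the rack along x of the dish, either way round. Origin at the centre of its underside, z up. A like dish with a lid on stands farther to the right.
- dish_floor (a point): Centre of the open dish's inner floor, 5 mm above the bench; where the rack's underside centre belongs.
- lidded_dish: Bystander: a like dish with its lid on, 75 mm high, origin at the centre of its underside.
- dropper: Bystander: small amber bottle, 32 mm across, 75 mm high, origin at the centre of its underside.
- pot: Bystander: small grey cup, 72 mm across, 60 mm high, origin at the centre of its underside.
Mind the look-alikes: they are no part of the job. What is shaped like the rack but orange is not meant.

How it is judged:
On the way, in this order (a step that is already met when the one before it is completed fails the run):
1. the rack's hang bar is lifted out of the hook (z of hang_bar in the frame of stand above 0.196 m and horizontal distance between rack and dish_floor above 0.08 m), for 0.1 s.
2. the rack stands on the floor of the open dish (horizontal distance between rack and dish_floor below 0.012 m and z of rack in the frame of dish_floor below 0.004 m), for 0.2 s.
At the end, for the whole second after the job is handed in: The rack stands upright (within 3 degrees) on the floor of the open dish, its centre within 12 mm of the dish's and its underside within 4 mm of the floor, released and at rest (all of step 2 and angle between rack's own z axis and vertical below 0.06 rad and angle between dish's own z axis and vertical below 0.05 rad and linear speed of rack below 0.02 m/s and contact force between the fingers and rack below 0.1 N); the robot touches nothing.
It fails at once if the rack forced against the hook or its keeper (more than 12 N) (contact force between rack and stand above 12 N).
It fails at once if the rack banged or pressed into the dish (more than 30 N) (contact force between rack and dish above 30 N).
It fails at once if the dish shoved more than 25 mm (distance of dish from where it was at the start of the episode above 0.025 m).
It fails at once if the lidded dish, the amber bottle or the grey cup moved more than 25 mm (distance of any of lidded_dish, dropper, pot from where it was at the start of the episode above 0.025 m).
It also fails if it takes over 72 s, if anything falls off the work surface, if the arm or the gripper's body presses on something with over 40 N, if the wrist force passes 120 N, or if a joint passes its speed limit or range.

ROBOT

A 7-joint arm with a two-finger parallel gripper is mounted at the origin on the work surface. World frame = base frame: x ahead of the robot, y to its left, z up, the work surface at z = 0. Lengths are in m, angles in rad, forces in N, time in s.
With the tool pointing down it reaches from about 0.425 to 1.025 m from the base axis. Payload 9.4 kg.
Tool frame: the origin (TCP) lies at the very end of the fingers, on their centre line; the grasp point (between the pads) lies 19 mm behind it; z points along the fingers, x is the direction in which the jaws open and shut, and the axes are right-handed (so a half turn about z gives the same grasp; the last joint's range is limited). The gripper opens to 93 mm and grips with 3 to 60 N. Pads are 15 mm wide; open, the fingers measure 128 mm over their backs; the gripper's body (75 mm by 188 mm) begins 65 mm behind the grasp point.
Start: joints at [1.086, 0.599, -0.003, 1.599, 0.002, 0.943, -0.08], TCP at [0.288, -0.666, 0.219] pointing down, gripper open.
Joint ranges: [-2.57, 2.57], [-0.35, 1.97], [-1.29, 1.29], [0.11, 2.56], [-1.05, 4.19], [0.11, 1.86], [-2.63, 2.63]. Speed limits (rad/s): [2.22, 2.22, 3.01, 3.01, 3.14, 3.14, 3.14].

INTERFACE

Orientations are given as a unit quaternion [x, y, z, w].
In Python, from rig import * gives the robot as it stands.
- The arm moves only by the shell command python3 -m creep 'ROWS' [FORCE]. ROWS is a JSON object of lists of equal length, an entry for each row: "rot": the turn, a rotation vector about the tool's x, y, z in degrees, a list of three; "xyz": the shift along the tool's x, y, z in m, a list of three; "claw": the closure, from -1 (fully open) to 1 (shut). In form: {"rot": [[rx, ry, rz], ...], "xyz": [[tx, ty, tz], ...], "claw": [claw, ...]}. A call has 1 to 12 rows; each row shifts and turns the commanded pose from where the row before left it, along the tool's axes as they then stand; what a row does not reach is not made up. A row lasts 1/8 s, in which the tool goes at most 62.5 mm and 10.7 degrees, less where a joint would pass 70% of its speed; a pose out of reach is approached as far as the arm can. A call with a gripper value outside its range is refused whole. The fingers move at their own pace and stop on an object; FORCE is the grip in N (left out, the last holds). Time passes only in rows, so rows that do not move let the fingers close. It gives the time, the measured TCP pose, the force and the opening at its end, in the units of the state.
- get_obs(): the state, without advancing time (a new reading comes with each control period).
- read_camera(name): name is "scene" or "top"; returns (picture, depth): 400x640x3 uint8, blue, green, red; 400x640 float32, m along the optical axis (not along the pixel's ray), 0 where there is no reading.
- camera_params(name): a dict with "mtx" (3x3 intrinsics, pixels), "position" and "rotation" of the camera in the world. Camera axes: x right, y up, looking along -z (the intrinsics and any distortion apply to the point x, -y, -z); pixel columns grow to the right and rows downward; lengths in m; the calibration is good to about 2 mm. A picture is of the moment at which its call begins. camera_params takes no time and is no camera call.
- close_job(): hands the job in, once; it reports no verdict.
Trained networks look in the newest picture that a camera, given by its name, has taken for a name from the list of things; names that differ only in an ending like _2 or _b are one class to them, and where a whole thing is asked for, a point or a joint stands for the part that bears it (a point fixed in the world has none). Each returns a list of dicts, best first, with "conf" (0 to 1); they miss things now and then, are a little off and sometimes report something else, mostly with a low value. They report only what shows in the picture. A call takes as long as a camera call. They do not tell look-alikes from the thing itself.
- recognise(camera, query): "extent" ([left, top, right, bottom] in pixels, round what is visible of it).
The state is a dict: "time_s": time; "joint_positions": joint angles; "dq": joint speeds; "effort": joint torques, N m; "tcp_pos": TCP position; "eef_rot": TCP orientation; "force": force on the tool from outside, world axes, zero at the start; "wrist_torque": the same for the moment, N m; "grip_width": opening from 0.0 (shut) to 1.0 (fully open).
Only numpy, scipy, OpenCV 4.12 (cv2) and the standard library are available. Lean on these libraries where they do the work, as an engineer would, in place of code of your own. Each camera call takes 0.05 s, during which the arm holds its last target.

## Working session

There is one attempt and no reset: what is moved stays moved. The work goes in short steps, Python scripts to look and compute and a shell command to move; the robot and the scene stay as the last step left them, time stands still between calls to the robot, and variables do not carry over. Pictures are saved under pics/ and viewed, and the job is handed in when it is done.

```bash
ls; mkdir -p pics; python3 - <<'E'
from rig import *
import cv2
o=get_obs(); print({k:(v if not hasattr(v,'round') else v) for k,v in o.items()})
for c in ("scene","top"):
    p,d=read_camera(c); cv2.imwrite(f"pics/{c}0.png",p)
    k=camera_params(c); print(c,k)
    for q in ("rack","rack_grip","hang_bar","dish","dish_floor","stand","lidded_dish","dropper","pot"):
        print(q,[(r['extent'],round(r['conf'],2)) for r in recognise(c,q)][:4])
E
```

```text
pics
{'time_s': 0.0, 'joint_positions': array([ 1.08630572,  0.60014067, -0.00255135,  1.60016197,  0.0017898 ,
        0.94290726, -0.07978818]), 'dq': array([ 1.92264715e-04,  9.73339860e-05,  1.91254334e-03,  1.46984691e-03,
       -7.13059335e-05, -2.15503302e-03, -3.31866285e-04]), 'effort': array([-1.57398827e-04, -7.65071940e+01,  1.49690945e+00, -2.52353382e+01,
       -5.24831156e-02,  1.68729841e-02,  1.58659673e-04]), 'tcp_pos': array([ 0.28730645, -0.6650817 ,  0.21773717]), 'eef_rot': array([ 8.35657348e-01, -5.49250531e-01, -7.09393479e-04, -3.85761094e-04]), 'force': array([-0.25920115, -0.62996841, -0.29136928]), 'wrist_torque': array([-0.0386735 , -0.00555493,  0.01136648]), 'grip_width': 1.0021377107632186}
scene {'mtx': array([[397.3269586 ,   0.        , 320.77061219],
       [  0.        , 397.3269586 , 195.43316418],
       [  0.        ,   0.        ,   1.        ]]), 'position': array([ 1.19964882, -0.04290909,  0.77318005]), 'rotation': array([0.29357352, 0.2761229 , 0.63074417, 0.66312331])}
rack [([462.2, 174.4, 505.1, 242.9], 0.93), ([362.6, 161.7, 410.9, 
[... 1281 characters left out ...]
, 194.9, 228.0], 0.6)]
rack_grip [([255.4, 174.4, 293.8, 214.6], 0.96), ([389.2, 248.2, 434.9, 292.6], 0.78), ([149.2, 184.2, 197.1, 228.4], 0.69), ([238.6, 265.8, 272.5, 312.3], 0.62)]
hang_bar [([234.1, 263.9, 271.7, 314.4], 0.84), ([152.3, 181.3, 200.2, 224.1], 0.81), ([388.2, 249.4, 432.1, 293.2], 0.74), ([257.1, 173.4, 294.0, 216.7], 0.65)]
dish [([371.0, 174.2, 416.7, 227.9], 0.7)]
dish_floor [([372.4, 172.6, 415.3, 226.9], 0.82)]
stand [([206.0, 164.7, 309.8, 239.8], 0.86), ([371.9, 176.3, 413.3, 225.4], 0.5), ([256.0, 174.5, 296.5, 218.6], 0.35)]
lidded_dish [([464.5, 163.1, 515.5, 216.1], 0.96)]
dropper [([325.6, 124.2, 339.6, 139.6], 0.7)]
pot [([401.9, 115.2, 431.9, 141.7], 0.79)]
```

View pics/scene0.png

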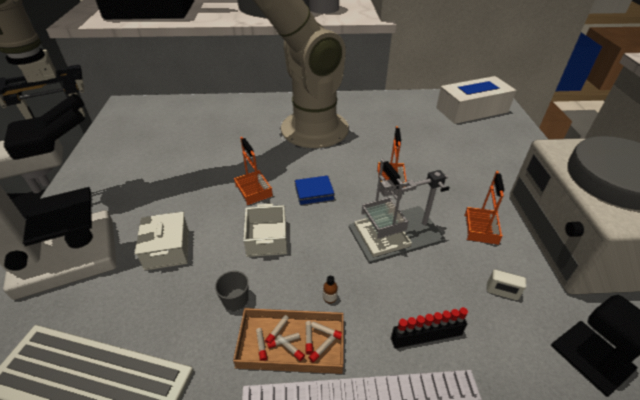

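View pics/top0.png

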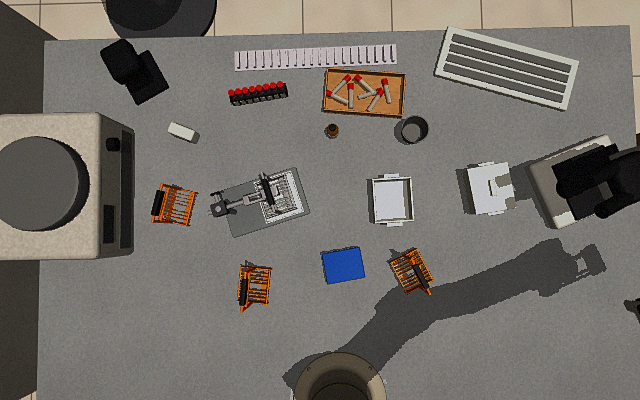

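Rack candidates in the top view: orange at (174,205), (254,287) and (410,272), and a grey one at (277,195). The grey one hangs on the stand's hook, so it's the one meant. The open dish is at (392,200) and the lidded one at (489,188). I'll confirm with an enlarged crop.

```bash
cat > h.py <<'E'
from rig import *
import numpy as np, cv2
from scipy.spatial.transform import Rotation as R
def pts(cam,d):
    k=camera_params(cam);K=k['mtx'];v,u=np.mgrid[0:400,0:640]
    P=np.stack([(u-K[0,2])/K[0,0]*d,-(v-K[1,2])/K[1,1]*d,-d],-1)
    return P@R.from_quat(k['rotation']).as_matrix().T+k['position']
def proj(cam,p):
    k=camera_params(cam);K=k['mtx']
    q=(np.asarray(p)-k['position'])@R.from_quat(k['rotation']).as_matrix()
    return np.stack([K[0,0]*q[...,0]/-q[...,2]+K[0,2],K[1,1]*-q[...,1]/-q[...,2]+K[1,2]],-1)
E
python3 - <<'E'
from h import *
for c,(x0,y0,x1,y1) in (("top",(200,155,320,245)),("scene",(340,120,460,270))):
    p,d=read_camera(c); np.savez(f"{c}.npz",p=p,d=d)
    s=min(800/(x1-x0),600/(y1-y0)); 
    cv2.imwrite(f"pics/{c}_crop.png",cv2.resize(p[y0:y1,x0:x1],None,fx=s,fy=s,interpolation=cv2.INTER_CUBIC))
p,d=np.load('top.npz')['p'],np.load('top.npz')['d']
W=pts('top',d)
np.set_printoptions(precision=3,suppress=True,linewidth=250)
print("bench z",[W[v,u] for v,u in ((320,200),(240,340),(150,280),(260,300))])
print("heights stand region /mm every 2px"); print((W[168:240:2,206:312:2,2]*1000).astype(int).tolist().__str__().replace('],','],\n'))
E
```

```text
bench z [array([ 0.205,  0.363, -0.001]), array([ 0.409, -0.01 ,  0.001]), array([0.653, 0.146, 0.002]), array([0.358, 0.096, 0.001])]
heights stand region /mm every 2px
[[-4, 0, 1, -2, 1, 0, 1, 1, 0, -3, 0, 0, -2, -5, -2, -1, -1, -2, 2, -2, 1, -3, 0, 0, -3, 0, 2, -3, -1, -4, -1, 0, 1, 0, 0, -2, 1, -1, -2, -1, -3, -6, 11, 11, 13, 0, -1, 0, 3, 1, -2, 0, 1],
 [0, 0, -3, -3, -2, -3, 1, 0, -2, -1, 0, -2, 0, 0, 0, 0, 0, 3, 0, -1, 1, 0, 1, 0, 2, -1, -6, -1, -1, -4, -2, 0, -2, -3, 0, 1254, -3, -1, 0, 8, 11, 7, 10, 10, 8, 9, 0, -5, 0, -6, 1, -5, 0],
 [0, -4, 0, 0, 2, 5, 0, -4, -4, 1, -4, 0, 1, 1, -3, 0, 0, -1, 0, -2, -1, 0, 0, -5, 2, -2, -3, 225, 218, -1, 0, -1, -2, 2, -4, -2, 7, 15, 13, 29, 23, 18, 15, 13, 10, 8, -1, 1, -1, -3, -3, 0, 0],
 [3, 0, 1, 1, 0, 1, 0, 0, -3, 2, 2, -1, -4, 0, -1, 1, 0, 0, 1, 0, 0, -1, 0, 4, -2, -1, -4, -3, 221, 197, 2, -2, -3, 13, 12, 11, 21, 23, 93, 89, 12, 12, 10, 19, 14, 9, 0, 1, 0, 1, 0, -6, -1],
 [2, -1, 3, 0, -2, 0, 0, -1, -4, 1, 0, 0, 0, 0, -4, 2, -2, 4, -3, 2, 1, -1, -2, 2, 1, 1, 2, -2, 222, 184, 173, 12, 13, 20, 24, 91, 90, 89, 76, 87, 12, 16, 15, 26, 14, 
[... 5752 characters left out ...]
, 11, 10, 8, 13, 11, 9, 9, 12, 10, -6, 1, 2, -3, 2, -3, 0, 0, -2, -2, -1, -1, 1, -1, 0, -1, 0, 0, -3, -1, 0, -2, 1, 0, 0, -2, -3, 0, -3, 0],
 [0, 0, -2, 0, -2, 0, 0, 2, 0, -3, -2, 1, 0, 13, 14, 14, 14, 13, 10, 8, 1, 0, 1, -3, 1, 0, 3, -3, -1, 1, 0, -2, -3, -2, 0, -2, 1, 1, 1, -2, -1, 0, 0, -1, 0, -5, 0, 1, 0, -1, -2, 0, 0],
 [-6, 0, -2, -3, -2, 1, 0, 2, -3, -1, -1, -1, -3, 0, 11, 7, 4, -2, 2, 0, -2, -2, -1, 0, 0, 0, -3, 0, 2, -2, 0, -2, 3, -2, 0, -1, -1, -4, -2, -2, 0, 2, -4, 3, -1, -3, -3, 0, 3, 0, -1, 0, 0],
 [0, 0, -2, 2, -1, 0, 0, 0, 0, -4, -2, -4, 2, -1, 7, 0, 2, 2, -4, 3, -1, 2, -5, -2, -3, -4, 0, 0, 0, -1, 2, 3, -2, 2, -4, 1, 0, 3, 3, -1, 0, -1, 2, -3, 0, 0, -5, 2, 2, -2, -4, -1, -4]]
```

View pics/top_crop.png

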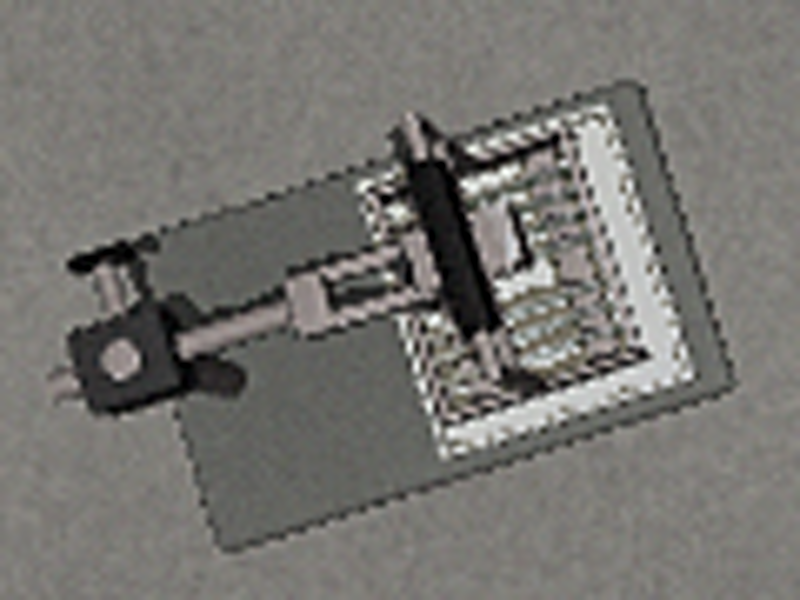

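View pics/scene_crop.png

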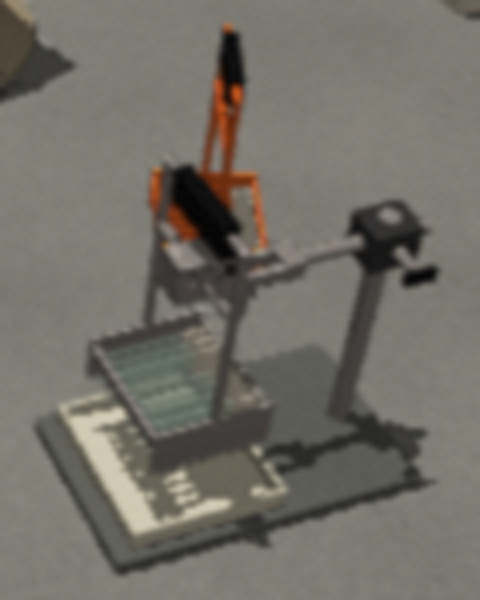

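The crops confirm that the grey rack hangs on the hook. Its black grip runs from about (263,179) to (275,208) in the top view, and the rod head is at (218,209), to the left. Next I'll measure positions.

```bash
python3 - <<'E'
from h import *
np.set_printoptions(precision=4,suppress=True,linewidth=250)
z=np.load('top.npz');p,d=z['p'],z['d'];W=pts('top',d)
o=get_obs();print(o['tcp_pos'],R.from_quat(o['eef_rot']).as_matrix())
g=np.zeros((400,640),bool);g[165:225,245:300]=1
dark=p.max(-1)<70
m=g&(W[...,2]>0.2135)&(W[...,2]<0.26)
for nm,mm in (("grip dark",m&dark),("grip all",m)):
    q=W[mm]; r=cv2.minAreaRect((q[:,:2]*1000).astype(np.float32));print(nm,mm.sum(),q.mean(0),np.median(q[:,2]),r)
    c=q[:,:2]-q[:,:2].mean(0);u,s,v=np.linalg.svd(c,full_matrices=False);print(' axis',v[0],np.degrees(np.arctan2(v[0,1],v[0,0])))
# base plate
m=np.zeros_like(g);m[155:245,200:315]=1
m&=(W[...,2]>0.006)&(W[...,2]<0.25);q=W[m]
mm=np.zeros_like(g);mm[155:245,200:315]=1
mb=mm&(W[...,2]>0.006)&(W[...,2]<0.035);q=W[mb];print('plate',cv2.minAreaRect((q[:,:2]*1000).astype(np.float32)))
mb=cv2.morphologyEx(mb.astype(np.uint8),cv2.MORPH_OPEN,np.ones((3,3)))>0
q=W[mb];print('plate opened',cv2.minAreaRect((q[:,:2]*1000).astype(np.float32)))
# dish
mm=np.zeros_like(g);mm[165:240,360:430]=1
for lo,hi in((.05,.07),(.003,.07)):
    md=mm&(W[...,2]>lo)&(W[...,2]<hi);q=W[md];print('dish',lo,md.sum(),q.mean(0),cv2.minAreaRect((q[:,:2]*1000).astype(np.float32)))
md=mm&(W[...,2]>.002)&(W[...,2]<.012);q=W[md]
# hook: z 182..196 near grip, x along
mh=np.zeros_like(g);mh[180:215,245:300]=1
mh&=(W[...,2]>0.184)&(W[...,2]<0.197);np.save('hook.npy',W[mh])
print(mh.sum())
# side view dish crop
cv2.imwrite('pics/dish_crop.png',cv2.resize(p[160:240,350:450],None,fx=7,fy=7,interpolation=cv2.INTER_CUBIC))
E
```

```text
[ 0.2875 -0.6656  0.2186] [[ 0.3966 -0.918  -0.    ]
 [-0.918  -0.3966 -0.    ]
 [ 0.      0.     -1.    ]]
grip dark 169 [0.5222 0.1482 0.2259] 0.22674530731571307 ((515.8798828125, 146.68704223632812), (76.43053436279297, 12.515892028808594), 17.86410903930664)
 axis [-0.9507 -0.3101] -161.9353682250376
grip all 209 [0.5221 0.1483 0.2251] 0.2261018542807871 ((523.0916748046875, 149.01138305664062), (91.58464050292969, 12.515892028808594), 17.864110946655273)
 axis [-0.9522 -0.3054] -162.2180523998961
plate ((516.7235107421875, 220.87838745117188), (214.67477416992188, 295.6811218261719), 4.764971733093262)
plate opened ((513.8690185546875, 189.14712524414062), (130.16201782226562, 214.0797576904297), 16.81804656982422)
dish 0.05 479 [ 0.5111 -0.1454  0.0587] ((510.93902587890625, -145.35360717773438), (133.86082458496094, 100.59854888916016), 2.625317335128784)
dish 0.003 1929 [ 0.5113 -0.15    0.0212] ((507.80218505859375, -156.171630859375), (182.3899688720703, 196.58560180664062), 88.87528991699219)
112
```

View pics/dish_crop.png

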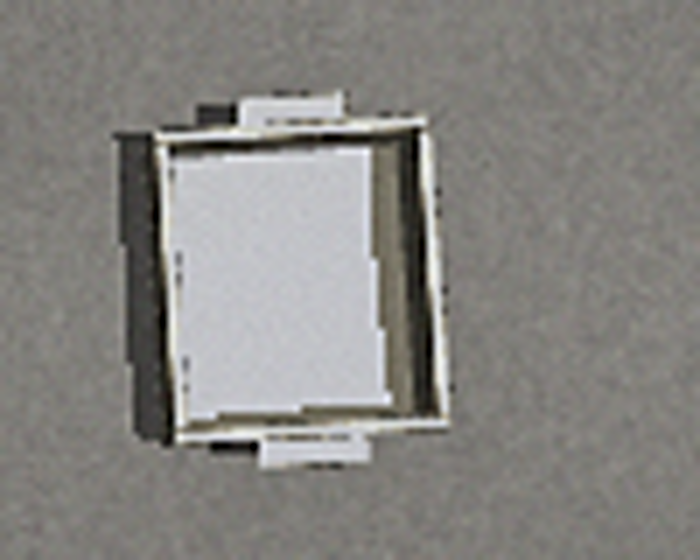

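```bash
python3 - <<'E'
from h import *
np.set_printoptions(precision=4,suppress=True,linewidth=250)
z=np.load('top.npz');p,d=z['p'],z['d'];W=pts('top',d)
m=(W[...,2]>0.09)&(W[...,2]<1.0)&(W[...,1]<-0.2);q=W[m]
for y in np.arange(-.8,-.2,.05):
    s=q[(q[:,1]>y)&(q[:,1]<y+.05)]
    if len(s):print('y %.2f'%y,'x %.3f..%.3f zmax %.3f'%(s[:,0].min(),s[:,0].max(),s[:,2].max()))
# rays at plane
def ray(cam,u,v,z0):
    k=camera_params(cam);K=k['mtx'];r=R.from_quat(k['rotation']).as_matrix()@np.array([(u-K[0,2])/K[0,0],-(v-K[1,2])/K[1,1],-1])
    return k['position']+r*(z0-k['position'][2])/r[2]
c=np.array([ray('top',350+a/7,160+b/7,.06) for a,b in((157,135),(425,120),(447,425),(180,440))]);print('dish rim corners',c,c.mean(0))
e=(c[0]-c[3]+c[1]-c[2])[:2];print('dish yaw',np.degrees(np.arctan2(e[1],e[0])))
# dish floor fit
mm=np.zeros((400,640),bool);mm[165:240,360:430]=1
md=mm&(W[...,2]>.052)&(W[...,2]<.068);q=W[md];q=q[np.abs((q-q.mean(0))[:,0])<.058];r=cv2.minAreaRect((q[:,:2]*1000).astype(np.float32));print(r)
# grip block profile in rack frame
g=np.zeros((400,640),bool);g[165:225,245:300]=1
m=g&(W[...,2]>0.2135)&(W[...,2]<0.26)
q=W[m];th=np.radians(17.5);ex=np.array([np.cos(th),np.sin(th)]);ey=np.array([-ex[1],ex[0]])
a=(q[:,:2]-[.5222,.1482])@np.c_[ex,ey]*1000
dk=p[m].max(-1)
for lo in range(-55,56,5):
    s=(a[:,0]>=lo)&(a[:,0]<lo+5)
    if s.any():print(lo,s.sum(),'y %.1f..%.1f mean %.1f'%(a[s,1].min(),a[s,1].max(),a[s,1].mean()),'bright',int(dk[s].mean()),'z %.3f'%q[s,2].mean())
z=np.load('scene.npz');p,d=z['p'],z['d'];W=pts('scene',d)
g=np.zeros((400,640),bool);g[150:200,370:405]=1
m=g&(W[...,2]>0.222)&(W[...,2]<0.235)&(p.max(-1)<60);q=W[m];print('scene grip top',m.sum(),q.mean(0),cv2.minAreaRect((q[:,:2]*1000).astype(np.float32)))
E
```

```text
y -0.75 x 0.618..0.622 zmax 0.162
y -0.70 x 0.593..0.635 zmax 0.231
y -0.65 x 0.256..0.626 zmax 0.256
y -0.60 x 0.247..0.612 zmax 0.364
y -0.55 x 0.455..0.594 zmax 0.388
y -0.50 x 0.450..0.546 zmax 0.392
y -0.25 x 0.285..0.322 zmax 0.170
dish rim corners [[ 0.563  -0.095   0.06  ]
 [ 0.5666 -0.1921  0.06  ]
 [ 0.4561 -0.1969  0.06  ]
 [ 0.4524 -0.1008  0.06  ]] [ 0.5095 -0.1462  0.06  ]
dish yaw 2.7359072133813527
((510.84814453125, -145.3577880859375), (116.68616485595703, 100.59854888916016), 2.625317335128784)
-45 7 y -2.4..3.6 mean 0.2 bright 114 z 0.220
-40 7 y -2.1..2.4 mean -0.1 bright 137 z 0.222
-35 7 y -2.2..3.5 mean 0.6 bright 134 z 0.221
-30 14 y -5.6..4.8 mean -0.0 bright 29 z 0.225
-25 14 y -5.6..6.6 mean -0.6 bright 21 z 0.225
-20 15 y -5.5..6.4 mean 0.2 bright 22 z 0.226
-15 13 y -5.2..4.8 mean -0.4 bright 24 z 0.226
-10 14 y -5.1..6.6 mean 0.3 bright 20 z 0.226
-5 14 y -5.5..6.5 mean 0.1 bright 21 z 0.226
0 14 y -5.3..6.8 mean -0.1 bright 21 z 0.226
5 15 y -5.7..5.9 mean -0.0 bright 18 z 0.226
10 15 y -5.5..6.8 mean 0.1 bright 21 z 0.227
15 13 y -5.0..6.4 mean 0.6 bright 21 z 0.227
20 14 y -5.4..6.4 mean -0.1 bright 22 z 0.226
25 13 y -5.1..6.4 mean 0.1 bright 15 z 0.226
30 5 y -4.2..2.4 mean -0.8 bright 126 z 0.223
35 6 y -1.8..3.1 mean 0.5 bright 138 z 0.222
40 5 y -1.3..2.2 mean 0.7 bright 152 z 0.222
45 4 y -1.4..3.6 mean 1.2 bright 127 z 0.221
scene grip top 110 [0.5279 0.1492 0.2265] ((525.4603881835938, 150.10108947753906), (57.38584518432617, 14.56308650970459), 16.24884605407715)
```

```bash
python3 -m creep '{"rot":[[0,0,0],[0,0,0],[0,0,0],[0,0,0],[0,0,0],[0,0,0],[0,0,0],[0,0,0],[0,0,0],[0,0,0],[0,0,0],[0,0,0]],"xyz":[[0,0,-0.055],[0,0,-0.055],[-0.045,-0.001,0],[-0.045,-0.001,0],[-0.045,-0.001,0],[-0.045,-0.001,0],[-0.024,-0.036,0],[-0.024,-0.036,0],[-0.024,-0.036,0],[-0.024,-0.036,0],[-0.024,-0.036,0],[-0.024,-0.036,0]],"claw":[-1,-1,-1,-1,-1,-1,-1,-1,-1,-1,-1,-1]}' 5
```

```text
time_s: 2.6
tcp_pos: [0.3616, -0.2796, 0.3289]
eef_rot: [0.836, -0.549, 0.0, 0.0]
force: [1.1, -0.6, 0.7]
grip_width: 1.002
```

```bash
python3 -m creep '{"rot":[[0,0,0],[0,0,0],[0,0,0],[0,0,0],[0,0,0],[0,0,0],[0,0,0],[0,0,0],[0,0,0],[0,0,0],[0,0,3],[0,0,3.1]],"xyz":[[-0.033,-0.032,0],[-0.033,-0.032,0],[-0.033,-0.032,0],[-0.033,-0.032,0],[-0.033,-0.032,0],[-0.033,-0.032,0],[-0.033,-0.032,0],[-0.033,-0.031,0],[-0.033,-0.031,0],[-0.032,-0.031,0],[0,0,0],[0,0,0]],"claw":[-1,-1,-1,-1,-1,-1,-1,-1,-1,-1,-1,-1]}' 5
python3 - <<'E'
from h import *
o=get_obs();Rm=R.from_quat(o['eef_rot']).as_matrix();print(o['joint_positions'].round(2),np.degrees(np.arctan2(Rm[1,0],Rm[0,0])),Rm.round(3))
print('to grip in tool',(Rm.T@(np.array([.5222,.1483,.199])-o['tcp_pos'])).round(4))
E
```

```text
time_s: 4.1
tcp_pos: [0.5215, 0.1475, 0.3284]
eef_rot: [0.805, -0.593, -0.0, 0.0]
force: [-0.2, 0.0, 0.2]
grip_width: 1.0
[-0.04  0.29 -0.44  1.86  0.14  1.02 -1.81] -72.76206618615662 [[ 0.296 -0.955 -0.   ]
 [-0.955 -0.296  0.   ]
 [-0.     0.    -1.   ]]
to grip in tool [-0.0005 -0.0009  0.1294]
```

```bash
python3 -m creep '{"rot":[[0,0,0],[0,0,0],[0,0,0],[0,0,0],[0,0,0],[0,0,0],[0,0,0]],"xyz":[[-0.0005,-0.001,0.03],[0,0,0.03],[0,0,0.025],[0,0,0.02],[0,0,0.014],[0,0,0.01],[0,0,0]],"claw":[-1,-1,-1,-1,-1,-1,-1]}' 5
python3 - <<'E'
from h import *
o=get_obs();print(o['tcp_pos'])
for c,(x0,y0,x1,y1) in (("top",(225,155,305,215)),("scene",(340,120,440,220))):
    p,d=read_camera(c); s=min(560/(x1-x0),560/(y1-y0)); 
    cv2.imwrite(f"pics/{c}_pre.png",cv2.resize(p[y0:y1,x0:x1],None,fx=s,fy=s,interpolation=cv2.INTER_CUBIC))
E
```

```text
time_s: 4.97
tcp_pos: [0.5221, 0.1476, 0.1992]
eef_rot: [0.805, -0.593, -0.0, 0.0]
force: [-0.6, -0.7, 0.4]
grip_width: 0.999
[0.52214618 0.14760118 0.19923918]
```

View pics/scene_pre.png

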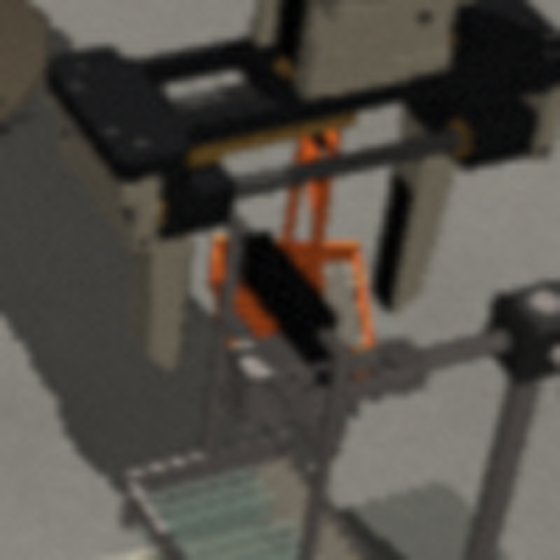

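The fingers straddle the grip block: they sit at (165,330) and (400,270) in the crop, with the block at (290,310) between them. I'll close gently.

```bash
python3 -m creep '{"rot":[[0,0,0],[0,0,0],[0,0,0],[0,0,0],[0,0,0],[0,0,0],[0,0,0],[0,0,0]],"xyz":[[0,0,0],[0,0,0],[0,0,0],[0,0,0],[0,0,0],[0,0,0],[0,0,0],[0,0,0]],"claw":[0,0.3,0.5,0.6,0.65,0.7,0.75,1]}' 5
python3 -m creep '{"rot":[[0,0,0],[0,0,0],[0,0,0],[0,0,0]],"xyz":[[0,0,0],[0,0,0],[0,0,0],[0,0,0]],"claw":[1,1,1,1]}' 5
```

```text
time_s: 6.08
tcp_pos: [0.5223, 0.1477, 0.1996]
eef_rot: [0.805, -0.593, -0.0, 0.0]
force: [0.7, -0.3, -0.6]
grip_width: 0.188
time_s: 6.58
tcp_pos: [0.5223, 0.1477, 0.1996]
eef_rot: [0.805, -0.593, -0.0, -0.0]
force: [-0.2, 1.2, 0.1]
grip_width: 0.129
```

```bash
python3 -m creep '{"rot":[[0,0,0],[0,0,0],[0,0,0],[0,0,0]],"xyz":[[0,0,0],[0,0,0],[0,0,0],[0,0,0]],"claw":[1,1,1,1]}' 45
python3 -m creep '{"rot":[[0,0,0],[0,0,0],[0,0,0],[0,0,0],[0,0,0]],"xyz":[[0,0,-0.001],[0,0,-0.001],[0,0,-0.0005],[0,0,0],[0,0,0]],"claw":[1,1,1,1,1]}'
cat > f.py <<'E'
from h import *
o=get_obs();Rm=R.from_quat(o['eef_rot']).as_matrix()
# tool frame force; noise is per control period so only one reading
print('t',round(o['time_s'],2),'tcp',o['tcp_pos'].round(4),'F_tool',(Rm.T@o['force']).round(2),'Fz',o['force'][2].round(2),'M_tool',(Rm.T@o['wrist_torque']).round(3),'w',round(o['grip_width']*93,1))
E
python3 f.py
```

```text
time_s: 7.08
tcp_pos: [0.5223, 0.1477, 0.1996]
eef_rot: [0.805, -0.593, -0.0, 0.0]
force: [-0.3, 1.6, 0.0]
grip_width: 0.128
time_s: 7.7
tcp_pos: [0.5223, 0.1476, 0.2021]
eef_rot: [0.805, -0.593, -0.0, 0.0]
force: [0.4, 0.7, -3.5]
grip_width: 0.127
t 7.7 tcp [0.5223 0.1476 0.2021] F_tool [-0.56 -0.62  3.51] Fz -3.51 M_tool [-0.059 -0.065 -0.075] w 11.8
```

```bash
for i in 1; do python3 -m creep '{"rot":[[0,0,0],[0,0,0],[0,0,0],[0,0,0],[0,0,0]],"xyz":[[-0.001,0,0],[-0.001,0,0],[-0.001,0,0],[0,0,0],[0,0,0]],"claw":[1,1,1,1,1]}' >/dev/null; python3 f.py; done
python3 -m creep '{"rot":[[0,0,0],[0,0,0],[0,0,0],[0,0,0]],"xyz":[[-0.001,0,0],[-0.001,0,0],[0,0,0],[0,0,0]],"claw":[1,1,1,1]}' >/dev/null; python3 f.py
python3 -m creep '{"rot":[[0,0,0],[0,0,0],[0,0,0],[0,0,0]],"xyz":[[-0.001,0,0],[-0.001,0,0],[0,0,0],[0,0,0]],"claw":[1,1,1,1]}' >/dev/null; python3 f.py
```

```text
t 8.32 tcp [0.5214 0.1505 0.2021] F_tool [-0.01 -0.25  3.35] Fz -3.35 M_tool [-0.001 -0.028 -0.05 ] w 11.6
t 8.82 tcp [0.5208 0.1524 0.2021] F_tool [-0.12 -0.28  4.16] Fz -4.16 M_tool [-0.017  0.043 -0.013] w 11.9
t 9.32 tcp [0.5202 0.1543 0.2021] F_tool [ 0.38 -0.09  3.02] Fz -3.02 M_tool [-0.042 -0.01   0.01 ] w 11.9
```

```bash

python3 -m creep '{"rot":[[0,0,0],[0,0,0],[0,0,0],[0,0,0]],"xyz":[[-0.001,0,0],[-0.001,0,0],[0,0,0],[0,0,0]],"claw":[1,1,1,1]}' >/dev/null; python3 f.py
python3 -m creep '{"rot":[[0,0,0],[0,0,0],[0,0,0],[0,0,0]],"xyz":[[-0.001,0,0],[-0.001,0,0],[0,0,0],[0,0,0]],"claw":[1,1,1,1]}' >/dev/null; python3 f.py
python3 -m creep '{"rot":[[0,0,0],[0,0,0],[0,0,0],[0,0,0]],"xyz":[[-0.001,0,0],[-0.001,0,0],[0,0,0],[0,0,0]],"claw":[1,1,1,1]}' >/dev/null; python3 f.py
```

```text
t 9.82 tcp [0.5196 0.1563 0.2021] F_tool [-0.07  0.09  2.33] Fz -2.33 M_tool [-0.006 -0.021 -0.039] w 11.7
t 10.32 tcp [0.519  0.1582 0.2021] F_tool [0.42 0.62 3.33] Fz -3.33 M_tool [ 0.096 -0.024 -0.009] w 11.5
t 10.82 tcp [0.5184 0.16   0.2021] F_tool [-0.42  0.23  4.45] Fz -4.45 M_tool [-0.013 -0.016 -0.022] w 11.7
```

```bash

python3 -m creep '{"rot":[[0,0,0],[0,0,0],[0,0,0],[0,0,0]],"xyz":[[-0.001,0,0],[-0.001,0,0],[0,0,0],[0,0,0]],"claw":[1,1,1,1]}' >/dev/null; python3 f.py
python3 -m creep '{"rot":[[0,0,0],[0,0,0],[0,0,0],[0,0,0]],"xyz":[[-0.001,0,0],[-0.001,0,0],[0,0,0],[0,0,0]],"claw":[1,1,1,1]}' >/dev/null; python3 f.py
python3 -m creep '{"rot":[[0,0,0],[0,0,0],[0,0,0],[0,0,0]],"xyz":[[-0.001,0,0],[-0.001,0,0],[0,0,0],[0,0,0]],"claw":[1,1,1,1]}' >/dev/null; python3 f.py
```

```text
t 11.32 tcp [0.5178 0.162  0.2021] F_tool [-0.09  0.03  3.63] Fz -3.63 M_tool [-0.016 -0.015  0.07 ] w 11.9
t 11.82 tcp [0.5172 0.1639 0.2021] F_tool [-0.07  0.26  2.62] Fz -2.62 M_tool [-0.039 -0.005 -0.025] w 11.7
t 12.32 tcp [0.5168 0.1654 0.2021] F_tool [ 3.04 -0.2   3.53] Fz -3.53 M_tool [0.014 0.804 0.077] w 11.3
```

```bash

python3 -m creep '{"rot":[[0,0,0],[0,0,0],[0,0,0],[0,0,0]],"xyz":[[-0.001,0,0],[-0.001,0,0],[0,0,0],[0,0,0]],"claw":[1,1,1,1]}' >/dev/null; python3 f.py
python3 -m creep '{"rot":[[0,0,0],[0,0,0],[0,0,0],[0,0,0]],"xyz":[[-0.001,0,0],[-0.001,0,0],[0,0,0],[0,0,0]],"claw":[1,1,1,1]}' >/dev/null; python3 f.py
python3 -m creep '{"rot":[[0,0,0],[0,0,0],[0,0,0],[0,0,0]],"xyz":[[-0.001,0,0],[0,0,0],[0,0,0],[0,0,0]],"claw":[1,1,1,1]}' >/dev/null; python3 f.py
```

```text
t 12.82 tcp [0.5161 0.1675 0.2021] F_tool [ 4.81 -0.17  2.72] Fz -2.72 M_tool [ 0.037  1.181 -0.08 ] w 12.0
t 13.32 tcp [0.5155 0.1694 0.2021] F_tool [ 5.61 -0.42  2.44] Fz -2.43 M_tool [ 0.066  1.368 -0.   ] w 11.8
t 13.82 tcp [0.5153 0.1702 0.202 ] F_tool [ 5.5  -0.84  3.33] Fz -3.33 M_tool [0.119 1.455 0.008] w 11.7
```

```bash

python3 -m creep '{"rot":[[0,0,0],[0,0,0],[0,0,0],[0,0,0]],"xyz":[[-0.001,0,0],[0,0,0],[0,0,0],[0,0,0]],"claw":[1,1,1,1]}' >/dev/null; python3 f.py
python3 -m creep '{"rot":[[0,0,0],[0,0,0],[0,0,0],[0,0,0]],"xyz":[[-0.001,0,0],[0,0,0],[0,0,0],[0,0,0]],"claw":[1,1,1,1]}' >/dev/null; python3 f.py
python3 -m creep '{"rot":[[0,0,0],[0,0,0],[0,0,0]],"xyz":[[-0.0005,0,0],[0,0,0],[0,0,0]],"claw":[1,1,1]}' >/dev/null; python3 f.py
```

```text
t 14.32 tcp [0.515  0.1711 0.202 ] F_tool [ 5.97 -1.06  2.51] Fz -2.51 M_tool [0.043 1.556 0.018] w 11.5
t 14.82 tcp [0.5147 0.1718 0.2019] F_tool [ 5.76 -0.17  3.76] Fz -3.75 M_tool [ 8.100e-02  1.624e+00 -1.000e-03] w 11.4
t 15.2 tcp [0.5145 0.1723 0.2019] F_tool [ 5.65 -0.81  2.94] Fz -2.94 M_tool [0.126 1.677 0.024] w 11.9
```

```bash

python3 -m creep '{"rot":[[0,0,0],[0,0,0],[0,0,0]],"xyz":[[-0.0005,0,0],[0,0,0],[0,0,0]],"claw":[1,1,1]}' >/dev/null; python3 f.py
python3 -m creep '{"rot":[[0,0,0],[0,0,0],[0,0,0]],"xyz":[[-0.0005,0,0],[0,0,0],[0,0,0]],"claw":[1,1,1]}' >/dev/null; python3 f.py
python3 -m creep '{"rot":[[0,0,0],[0,0,0],[0,0,0]],"xyz":[[-0.0005,0,0],[0,0,0],[0,0,0]],"claw":[1,1,1]}' >/dev/null; python3 f.py
```

```text
t 15.57 tcp [0.5144 0.1727 0.2019] F_tool [ 6.34 -0.57  3.12] Fz -3.12 M_tool [0.092 1.762 0.036] w 12.1
t 15.95 tcp [0.5142 0.1731 0.2019] F_tool [ 7.23 -0.43  3.07] Fz -3.07 M_tool [0.057 1.778 0.053] w 11.7
t 16.32 tcp [0.5141 0.1735 0.2019] F_tool [ 6.76 -0.9   3.38] Fz -3.38 M_tool [0.049 1.874 0.051] w 11.5
```

```bash

python3 -m creep '{"rot":[[0,0,0],[0,0,0],[0,0,0]],"xyz":[[-0.0005,0,0],[0,0,0],[0,0,0]],"claw":[1,1,1]}' >/dev/null; python3 f.py
python3 -m creep '{"rot":[[0,0,0],[0,0,0],[0,0,0]],"xyz":[[-0.0005,0,0],[0,0,0],[0,0,0]],"claw":[1,1,1]}' >/dev/null; python3 f.py
```

```text
t 16.7 tcp [0.5139 0.174  0.2019] F_tool [6.6  0.36 3.56] Fz -3.55 M_tool [0.013 1.85  0.027] w 11.3
t 17.07 tcp [0.5138 0.1744 0.2019] F_tool [ 6.86 -1.    3.04] Fz -3.04 M_tool [0.051 1.925 0.045] w 11.7
```

```bash

python3 -m creep '{"rot":[[0,0,0],[0,0,0],[0,0,0]],"xyz":[[-0.0005,0,0],[0,0,0],[0,0,0]],"claw":[1,1,1]}' >/dev/null; python3 f.py
python3 -m creep '{"rot":[[0,0,0],[0,0,0],[0,0,0]],"xyz":[[-0.0005,0,0],[0,0,0],[0,0,0]],"claw":[1,1,1]}' >/dev/null; python3 f.py
```

```text
t 17.45 tcp [0.5137 0.1745 0.2019] F_tool [ 8.73 -0.07  3.12] Fz -3.11 M_tool [0.026 2.271 0.005] w 11.8
t 17.82 tcp [0.5137 0.1746 0.2019] F_tool [ 9.97 -0.7   2.54] Fz -2.52 M_tool [0.078 2.567 0.099] w 11.7
```

```bash

python3 -m creep '{"rot":[[0,0,0],[0,0,0],[0,0,0]],"xyz":[[0.0002,0,-0.001],[0,0,-0.001],[0,0,0]],"claw":[1,1,1]}' >/dev/null; python3 f.py
python3 -m creep '{"rot":[[0,0,0],[0,0,0],[0,0,0]],"xyz":[[0,0,-0.001],[0,0,-0.0005],[0,0,0]],"claw":[1,1,1]}' >/dev/null; python3 f.py
```

```text
t 18.2 tcp [0.5135 0.1751 0.204 ] F_tool [7.79 0.92 0.49] Fz -0.48 M_tool [-0.118  1.87   0.03 ] w 11.3
t 18.57 tcp [0.5134 0.1754 0.2055] F_tool [5.92 0.48 1.59] Fz -1.59 M_tool [-0.031  1.62   0.081] w 11.5
```

```bash

python3 -m creep '{"rot":[[0,0,0],[0,0,0],[0,0,0]],"xyz":[[-0.0005,0,0],[0,0,0],[0,0,0]],"claw":[1,1,1]}' >/dev/null; python3 f.py
python3 -m creep '{"rot":[[0,0,0],[0,0,0],[0,0,0]],"xyz":[[0,0,-0.001],[0,0,0],[0,0,0]],"claw":[1,1,1]}' >/dev/null; python3 f.py
```

```text
t 18.95 tcp [0.5133 0.1755 0.2055] F_tool [8.1  2.07 2.72] Fz -2.71 M_tool [-0.044  1.97   0.045] w 11.0
t 19.32 tcp [0.5132 0.1758 0.2065] F_tool [6.63 0.55 2.06] Fz -2.06 M_tool [-0.162  1.717  0.039] w 12.2
```

Each push still meets the stop, and Fz shows no catch on the nose. I'll keep lifting.

```bash

python3 -m creep '{"rot":[[0,0,0],[0,0,0],[0,0,0]],"xyz":[[-0.0003,0,-0.001],[0,0,-0.0005],[0,0,0]],"claw":[1,1,1]}' >/dev/null; python3 f.py
python3 -m creep '{"rot":[[0,0,0],[0,0,0],[0,0,0]],"xyz":[[-0.0003,0,-0.001],[0,0,-0.001],[0,0,0]],"claw":[1,1,1]}' >/dev/null; python3 f.py
```

```text
t 19.7 tcp [0.5131 0.1763 0.208 ] F_tool [ 6.38 -0.47  2.79] Fz -2.78 M_tool [-0.072  1.628  0.002] w 11.8
t 20.07 tcp [0.513  0.1767 0.21  ] F_tool [5.1  0.95 2.1 ] Fz -2.09 M_tool [-0.118  1.434  0.003] w 11.9
```

```bash

python3 -m creep '{"rot":[[0,0,0],[0,0,0],[0,0,0]],"xyz":[[-0.0003,0,-0.0015],[0,0,-0.0015],[0,0,0]],"claw":[1,1,1]}' >/dev/null; python3 f.py
python3 -m creep '{"rot":[[0,0,0],[0,0,0],[0,0,0]],"xyz":[[0,0,-0.0015],[0,0,-0.0015],[0,0,0]],"claw":[1,1,1]}' >/dev/null; python3 f.py
python3 -m creep '{"rot":[[0,0,0],[0,0,0],[0,0,0]],"xyz":[[0,0,-0.0015],[0,0,-0.0015],[0,0,0]],"claw":[1,1,1]}' >/dev/null; python3 f.py
```

```text
t 20.45 tcp [0.5129 0.1773 0.2131] F_tool [5.77 0.02 2.1 ] Fz -2.09 M_tool [-0.12   1.274  0.007] w 11.4
t 20.82 tcp [0.5131 0.1777 0.2164] F_tool [4.38 1.64 0.32] Fz -0.32 M_tool [-2.240e-01  1.055e+00  1.000e-03] w 11.7
t 21.2 tcp [0.5128 0.1785 0.2192] F_tool [-0.35  0.88  3.62] Fz -3.62 M_tool [-0.05   0.019 -0.032] w 11.2
```

```bash

python3 -m creep '{"rot":[[0,0,0],[0,0,0],[0,0,0],[0,0,0],[0,0,0]],"xyz":[[0,0,-0.003],[0,0,-0.004],[0,0,-0.004],[0,0,-0.002],[0,0,0]],"claw":[1,1,1,1,1]}' ; python3 f.py
python3 - <<'E'
from h import *
for c,(x0,y0,x1,y1) in (("scene",(340,110,460,270)),):
    p,d=read_camera(c); s=min(560/(x1-x0),560/(y1-y0)); 
    cv2.imwrite(f"pics/{c}_lift.png",cv2.resize(p[y0:y1,x0:x1],None,fx=s,fy=s,interpolation=cv2.INTER_CUBIC))
E
```

```text
time_s: 21.82
tcp_pos: [0.5131, 0.1775, 0.2323]
eef_rot: [0.805, -0.593, 0.0, -0.0]
force: [-0.2, 0.0, -3.1]
grip_width: 0.126
t 21.82 tcp [0.5131 0.1775 0.2323] F_tool [-0.06  0.18  3.08] Fz -3.08 M_tool [ 0.016 -0.032  0.018] w 11.7
```

View pics/scene_lift.png

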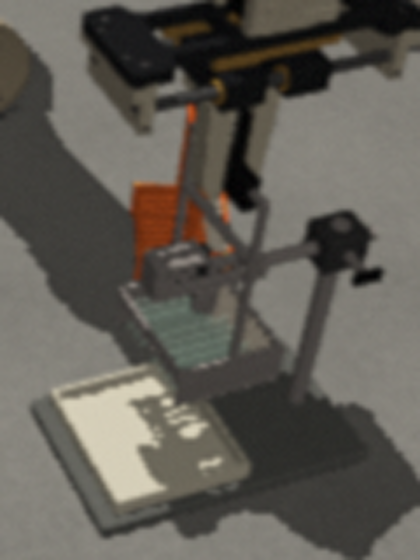

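```bash

python3 -m creep '{"rot":[[0,0,0],[0,0,0],[0,0,0],[0,0,0],[0,0,0],[0,0,0]],"xyz":[[0.005,0,0],[0.006,0,0],[0.006,0,0],[0.006,0,0],[0.005,0,0],[0,0,0]],"claw":[1,1,1,1,1,1]}' >/dev/null; python3 f.py
python3 -m creep '{"rot":[[0,0,0],[0,0,0],[0,0,0],[0,0,0],[0,0,0],[0,0,0],[0,0,0],[0,0,0],[0,0,0]],"xyz":[[0.01,0,0],[0.012,0,0],[0.014,0,0],[0.015,0,0],[0.015,0,0],[0.015,0,0],[0.012,0,0],[0.009,0,0],[0,0,0]],"claw":[1,1,1,1,1,1,1,1,1]}' >/dev/null; python3 f.py
```

```text
t 22.62 tcp [0.5215 0.1502 0.2321] F_tool [ 0.56 -0.4   4.26] Fz -4.26 M_tool [ 0.009 -0.028  0.039] w 11.8
t 23.75 tcp [0.5518 0.0526 0.232 ] F_tool [-0.28  0.21  3.55] Fz -3.55 M_tool [-0.015 -0.063  0.009] w 11.6
```

```bash

python3 -m creep '{"rot":[[0,0,4.8],[0,0,4.9],[0,0,4.9],[0,0,0],[0,0,0],[0,0,0],[0,0,0],[0,0,0],[0,0,0],[0,0,0],[0,0,0]],"xyz":[[0,0,-0.006],[0,0,-0.008],[0,0,-0.008],[0.02,0.006,0],[0.03,0.008,0],[0.035,0.009,0],[0.035,0.009,0],[0.035,0.009,0],[0.025,0.007,0],[0.016,0.003,0],[0,0,0]],"claw":[1,1,1,1,1,1,1,1,1,1,1]}' >/dev/null; python3 f.py
python3 -m creep '{"rot":[[0,0,0],[0,0,0]],"xyz":[[0,0,0],[0,0,0]],"claw":[1,1]}' >/dev/null; python3 f.py
python3 - <<'E'
from h import *
for c in ("top","scene"):
    p,d=read_camera(c); np.savez(f"{c}2.npz",p=p,d=d)
    x0,y0,x1,y1=(340,140,460,250) if c=="top" else (210,130,330,270)
    cv2.imwrite(f"pics/{c}_over.png",cv2.resize(p[y0:y1,x0:x1],None,fx=5,fy=5,interpolation=cv2.INTER_CUBIC)[:600])
o=get_obs();Rm=R.from_quat(o['eef_rot']).as_matrix();print(o['tcp_pos'],np.degrees(np.arctan2(Rm[1,0],Rm[0,0])),o['joint_positions'].round(2))
E
```

```text
t 25.12 tcp [ 0.5098 -0.1452  0.2541] F_tool [-0.38 -0.12  2.67] Fz -2.67 M_tool [ 0.027 -0.047  0.006] w 11.8
t 25.38 tcp [ 0.5101 -0.1436  0.2541] F_tool [0.83 0.78 3.42] Fz -3.42 M_tool [-0.005 -0.063 -0.05 ] w 12.0
[ 0.51001485 -0.1440054   0.2541266 ] -87.25662088175216 [ 0.4   0.34 -0.3   1.99  0.13  0.83 -1.5 ]
```

View pics/top_over.png

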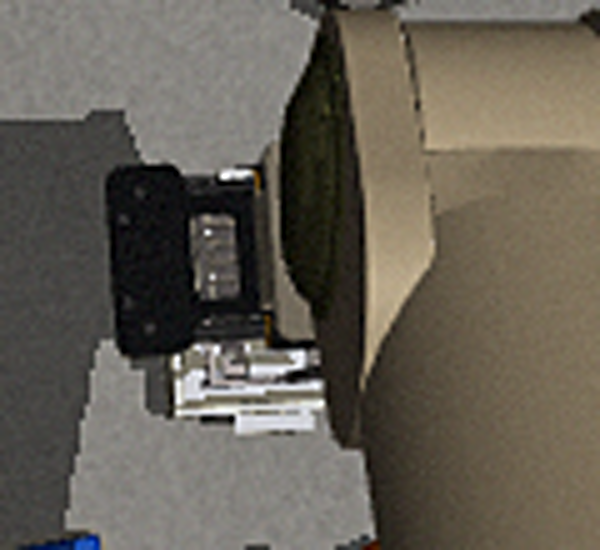

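View pics/scene_over.png

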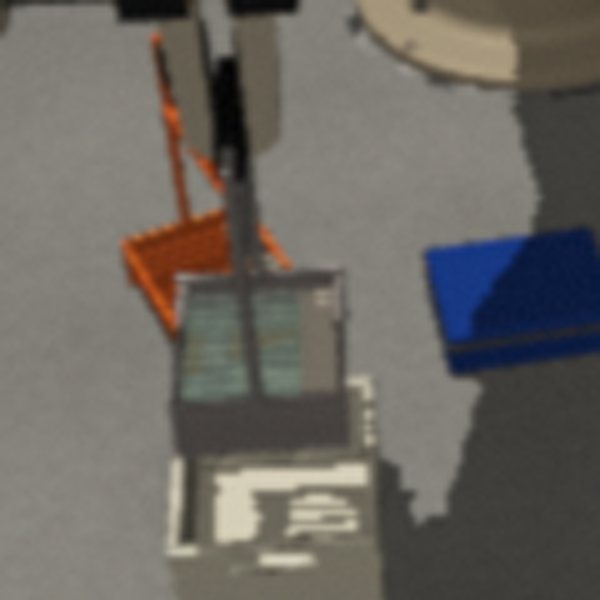

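```bash
python3 - <<'E'
from h import *
np.set_printoptions(precision=4,suppress=True,linewidth=200)
def ray(cam,u,v,z0):
    k=camera_params(cam);K=k['mtx'];r=R.from_quat(k['rotation']).as_matrix()@np.array([(u-K[0,2])/K[0,0],-(v-K[1,2])/K[1,1],-1])
    return k['position']+r*(z0-k['position'][2])/r[2]
c=np.array([ray('scene',210+a/5,130+b/5,.1475) for a,b in((180,275),(342,270),(350,403),(172,403))]);print('rack rim corners',c[:,:2],c.mean(0))
z=np.load('scene2.npz');p,d=z['p'],z['d'];W=pts('scene',d)
g=np.zeros((400,640),bool);g[175:225,238:285]=1
for lo,hi in((.138,.156),(.143,.152)):
    m=g&(W[...,2]>lo)&(W[...,2]<hi);q=W[m];print('rack rim',m.sum(),q[:,2].mean(),cv2.minAreaRect((q[:,:2]*1000).astype(np.float32)))
# front face of basket (x max) & sides
m=g&(W[...,2]>.115)&(W[...,2]<.145)&(W[...,0]>.54);q=W[m];a=np.polyfit(q[:,1],q[:,0],1);print('front face n',m.sum(),'slope deg',np.degrees(np.arctan(a[0])),'x at y mean',q[:,0].mean(),'y',q[:,1].min(),q[:,1].max())
z=np.load('scene.npz');p,d=z['p'],z['d'];W=pts('scene',d)
g[:]=0;g[195:262,235:295]=1
m=g&(W[...,2]>.052)&(W[...,2]<.068);q=W[m];print('dish rim scene',m.sum(),cv2.minAreaRect((q[:,:2]*1000).astype(np.float32)),q.mean(0))
p=z['p'];cv2.imwrite('pics/dish_scene.png',cv2.resize(p[190:265,230:300],None,fx=8,fy=8,interpolation=cv2.INTER_CUBIC))
E
```

```text
rack rim corners [[ 0.4716 -0.1821]
 [ 0.4715 -0.1046]
 [ 0.5629 -0.0986]
 [ 0.5592 -0.1781]] [ 0.5163 -0.1409  0.1475]
rack rim 695 0.14236497610163742 ((513.6561889648438, -143.76817321777344), (95.09757995605469, 78.7896728515625), 2.2953600883483887)
rack rim 249 0.14495398741407994 ((513.66943359375, -143.89544677734375), (95.09037017822266, 78.53907012939453), 2.3219516277313232)
front face n 416 slope deg -2.8365373845338775 x at y mean 0.5548298169144109 y -0.18152368908048594 -0.1022445843900876
dish rim scene 489 ((511.2171325683594, -144.61077880859375), (136.79296875, 100.0517578125), 2.202688217163086) [ 0.5164 -0.146   0.058 ]
```

View pics/dish_scene.png

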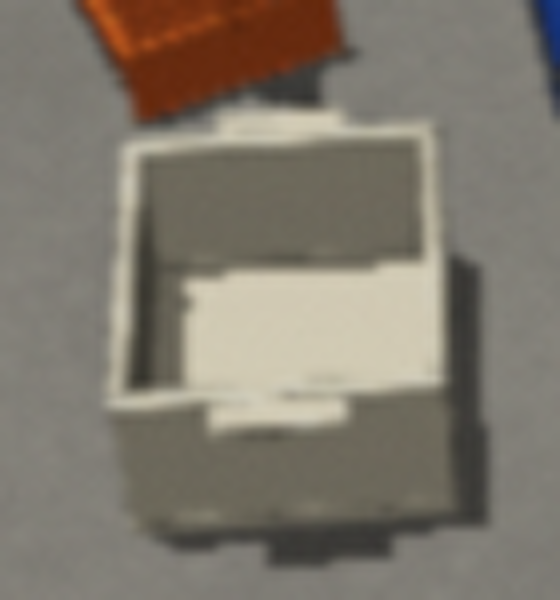

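```bash
python3 - <<'E'
from h import *
def box(cx,cy,yaw,lx,ly,z0,z1):
    c,s=np.cos(np.radians(yaw)),np.sin(np.radians(yaw));o=[]
    for z in(z0,z1):
        for a,b in((-1,-1),(1,-1),(1,1),(-1,1)):
            X,Y=a*lx/2,b*ly/2;o.append([cx+c*X-s*Y,cy+s*X+c*Y,z])
    return np.array(o)
E=[(0,1),(1,2),(2,3),(3,0),(4,5),(5,6),(6,7),(7,4),(0,4),(1,5),(2,6),(3,7)]
def draw(cam,p,boxes,win,s,f):
    x0,y0,x1,y1=win
    im=cv2.resize(p[y0:y1,x0:x1],None,fx=s,fy=s,interpolation=cv2.INTER_CUBIC)
    for b,col in boxes:
        q=((proj(cam,b)-[x0-.5,y0-.5])*s).astype(int)
        for i,j in E: cv2.line(im,tuple(map(int,q[i])),tuple(map(int,q[j])),col,1,cv2.LINE_AA)
    cv2.imwrite(f,im)
D=box(.5105,-.1455,2.6,.114,.1,0,.06);RK=box(.5100,-.1440,2.7,.091,.08,.1135,.1475)
p2=np.load('scene2.npz')['p'];p1=np.load('scene.npz')['p'];t1=np.load('top.npz')['p']
draw('scene',p2,[(RK,(0,0,255))],(238,175,290,225),12,'pics/ov_r.png')
a=cv2.imread('pics/ov_r.png')
draw('scene',p1,[(D,(0,0,255))],(236,200,296,260),8,'pics/ov_d.png')
draw('top',t1,[(D,(0,0,255))],(362,170,422,230),8,'pics/ov_t.png')
b=cv2.imread('pics/ov_d.png');c=cv2.imread('pics/ov_t.png')
cv2.imwrite('pics/ov_dt.png',cv2.resize(np.hstack([b,c]),(800,400)))
E
```

```text
(no output)
```

View pics/ov_r.png

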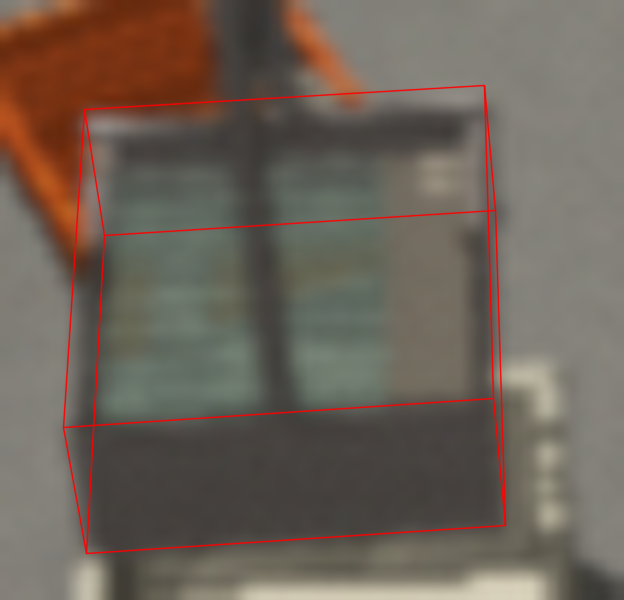

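View pics/ov_dt.png

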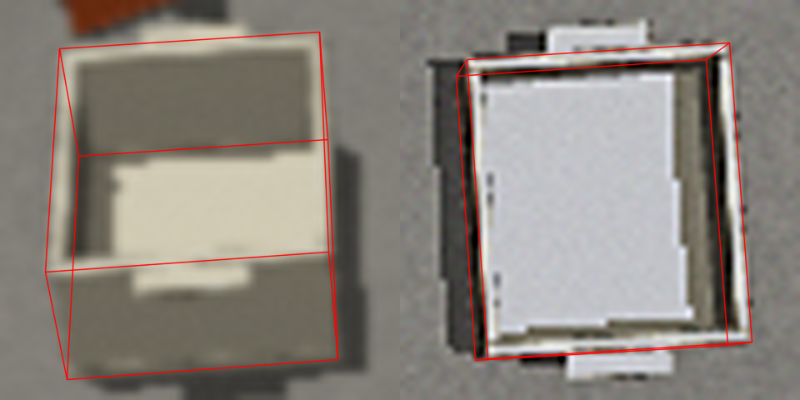

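```bash

python3 -m creep '{"rot":[[0,0,0],[0,0,0],[0,0,0],[0,0,0],[0,0,0],[0,0,0],[0,0,0]],"xyz":[[0.0012,0.0005,0.008],[0,0,0.01],[0,0,0.01],[0,0,0.008],[0,0,0.006],[0,0,0.003],[0,0,0]],"claw":[1,1,1,1,1,1,1]}' >/dev/null; python3 f.py
python3 - <<'E'
from h import *
p,d=read_camera("scene");np.savez("scene3.npz",p=p,d=d)
cv2.imwrite("pics/scene_rim.png",cv2.resize(p[180:260,225:305],None,fx=7,fy=7,interpolation=cv2.INTER_CUBIC))
E
```

```text
t 26.35 tcp [ 0.5093 -0.1461  0.209 ] F_tool [-0.49 -0.85  2.74] Fz -2.74 M_tool [-0.034 -0.059 -0.058] w 11.9
```

View pics/scene_rim.png

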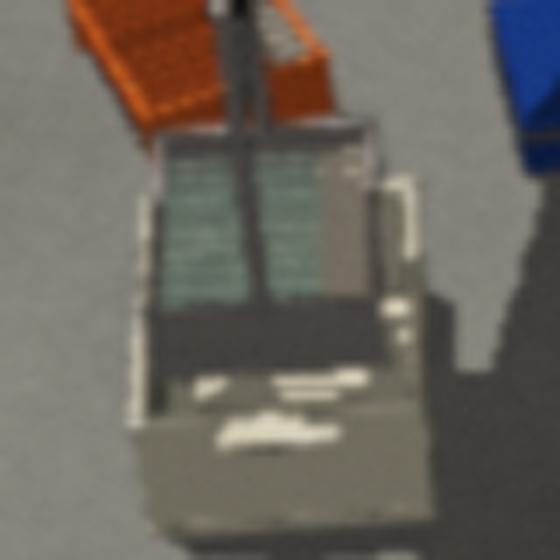

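```bash
python3 - <<'E'
from h import *
np.set_printoptions(precision=4,suppress=True)
def ray(cam,u,v,z0):
    k=camera_params(cam);K=k['mtx'];r=R.from_quat(k['rotation']).as_matrix()@np.array([(u-K[0,2])/K[0,0],-(v-K[1,2])/K[1,1],-1])
    return (k['position']+r*(z0-k['position'][2])/r[2])[:2]
f=lambda a,b,z:ray('scene',225+(a+.5)/7-.5,180+(b+.5)/7-.5,z)
fl,fr=f(152,372,.0684),f(387,363,.0684);e=fr-fl;print('rack front bottom',fl,fr,'mid',(fl+fr)/2,'len',np.hypot(*e),'yaw',np.degrees(np.arctan2(-e[0],e[1])))
th=np.radians(2.6);print('rack centre',(fl+fr)/2-.0455*np.array([np.cos(th),np.sin(th)]))
fl,fr=f(131,428,.06),f(421,402,.06);print('dish front rim',fl,fr,np.hypot(*(fr-fl)));print('dish centre',(fl+fr)/2-.057*np.array([np.cos(th),np.sin(th)]))
from math import *
def box(cx,cy,yaw,lx,ly,z0,z1):
    c,s=np.cos(np.radians(yaw)),np.sin(np.radians(yaw));o=[]
    for z in(z0,z1):
        for a,b in((-1,-1),(1,-1),(1,1),(-1,1)):
            X,Y=a*lx/2,b*ly/2;o.append([cx+c*X-s*Y,cy+s*X+c*Y,z])
    return np.array(o)
E=[(0,1),(1,2),(2,3),(3,0),(4,5),(5,6),(6,7),(7,4),(0,4),(1,5),(2,6),(3,7)]
im=cv2.resize(np.load('scene3.npz')['p'][180:260,225:305],None,fx=7,fy=7,interpolation=cv2.INTER_CUBIC)
for b,col in((box(.5105,-.1455,2.6,.114,.1,0,.06),(0,0,255)),(box(.5095,-.1459,2.7,.091,.08,.0684,.1024),(0,255,0))):
    q=((proj('scene',b)-[224.5,179.5])*7).astype(int)
    for i,j in E: cv2.line(im,tuple(map(int,q[i])),tuple(map(int,q[j])),col,1,cv2.LINE_AA)
cv2.imwrite('pics/ov3.png',im)
E
python3 f.py
```

```text
rack front bottom [ 0.5537 -0.184 ] [ 0.5534 -0.1043] mid [ 0.5535 -0.1442] len 0.0796821887502904 yaw 0.21197059284741449
rack centre [ 0.508  -0.1462]
dish front rim [ 0.5711 -0.1906] [ 0.5642 -0.0931] 0.09775581684910345
dish centre [ 0.5107 -0.1444]
t 26.4 tcp [ 0.5095 -0.1461  0.2092] F_tool [-0.3   0.22  3.32] Fz -3.32 M_tool [-0.018 -0.039 -0.024] w 11.9
```

View pics/ov3.png

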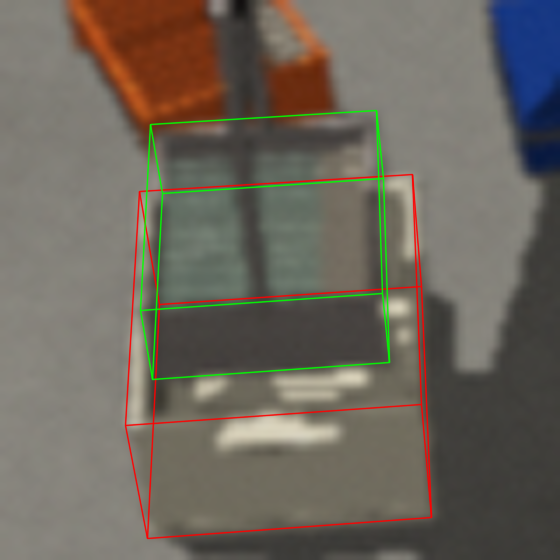

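```bash

python3 -m creep '{"rot":[[0,0,-1.2],[0,0,0],[0,0,0],[0,0,0],[0,0,0]],"xyz":[[-0.0008,-0.0015,0],[0,0,0.004],[0,0,0.004],[0,0,0.004],[0,0,0]],"claw":[1,1,1,1,1]}' >/dev/null; python3 f.py
python3 -m creep '{"rot":[[0,0,0],[0,0,0],[0,0,0],[0,0,0],[0,0,0]],"xyz":[[0,0,0.004],[0,0,0.004],[0,0,0.004],[0,0,0.003],[0,0,0]],"claw":[1,1,1,1,1]}' >/dev/null; python3 f.py
```

```text
t 27.02 tcp [ 0.5106 -0.1452  0.1966] F_tool [-0.66  0.01  3.15] Fz -3.15 M_tool [-0.018 -0.069 -0.007] w 11.8
t 27.65 tcp [ 0.5107 -0.1452  0.1818] F_tool [-0.25 -1.1   4.11] Fz -4.11 M_tool [-0.045 -0.017 -0.032] w 11.6
```

```bash

python3 -m creep '{"rot":[[0,0,0],[0,0,0],[0,0,0],[0,0,0],[0,0,0]],"xyz":[[0,0,0.004],[0,0,0.004],[0,0,0.004],[0,0,0.003],[0,0,0]],"claw":[1,1,1,1,1]}' >/dev/null; python3 f.py
python3 -m creep '{"rot":[[0,0,0],[0,0,0],[0,0,0],[0,0,0],[0,0,0]],"xyz":[[0,0,0.003],[0,0,0.004],[0,0,0.003],[0,0,0.003],[0,0,0]],"claw":[1,1,1,1,1]}' >/dev/null; python3 f.py
python3 - <<'E'
from h import *
p,d=read_camera("scene")
cv2.imwrite("pics/scene_in.png",cv2.resize(p[180:260,225:305],None,fx=7,fy=7,interpolation=cv2.INTER_CUBIC))
E
```

```text
t 28.27 tcp [ 0.5107 -0.1452  0.1668] F_tool [-0.13 -0.25  3.79] Fz -3.79 M_tool [ 0.031 -0.014  0.023] w 12.0
t 28.9 tcp [ 0.5107 -0.1452  0.1538] F_tool [ 0.5  -0.11  3.54] Fz -3.54 M_tool [-0.016 -0.041 -0.013] w 11.6
```

View pics/scene_in.png

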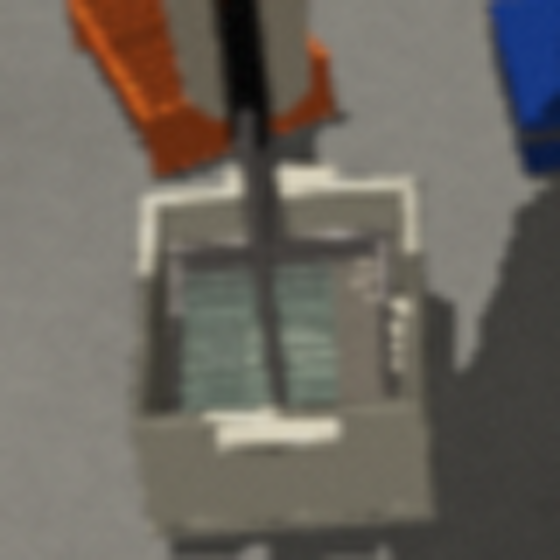

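The rack is inside the dish: its rim spans (170,245) to (385,240) in the crop, with a gap on both sides. I'll set it down by feel.

```bash

python3 -m creep '{"rot":[[0,0,0],[0,0,0],[0,0,0],[0,0,0],[0,0,0]],"xyz":[[0,0,0.0015],[0,0,0.0015],[0,0,0.0015],[0,0,0],[0,0,0]],"claw":[1,1,1,1,1]}' >/dev/null; python3 f.py
python3 -m creep '{"rot":[[0,0,0],[0,0,0],[0,0,0],[0,0,0]],"xyz":[[0,0,0.001],[0,0,0.001],[0,0,0],[0,0,0]],"claw":[1,1,1,1]}' >/dev/null; python3 f.py
python3 -m creep '{"rot":[[0,0,0],[0,0,0],[0,0,0],[0,0,0]],"xyz":[[0,0,0.001],[0,0,0],[0,0,0],[0,0,0]],"claw":[1,1,1,1]}' >/dev/null; python3 f.py
```

```text
t 29.57 tcp [ 0.5108 -0.1452  0.1496] F_tool [-0.49  0.99  2.94] Fz -2.94 M_tool [-0.056 -0.033 -0.053] w 12.1
t 30.07 tcp [ 0.5108 -0.1452  0.1476] F_tool [-0.82  0.08  3.25] Fz -3.25 M_tool [-0.029 -0.033 -0.001] w 11.4
t 30.57 tcp [ 0.5108 -0.1452  0.1466] F_tool [-0.27  0.21  3.9 ] Fz -3.9 M_tool [-0.067 -0.04   0.011] w 11.5
```

```bash

python3 -m creep '{"rot":[[0,0,0],[0,0,0],[0,0,0]],"xyz":[[0,0,0.0007],[0,0,0],[0,0,0]],"claw":[1,1,1]}' >/dev/null; python3 f.py
python3 -m creep '{"rot":[[0,0,0],[0,0,0],[0,0,0]],"xyz":[[0,0,0.0005],[0,0,0],[0,0,0]],"claw":[1,1,1]}' >/dev/null; python3 f.py
```

```text
t 30.95 tcp [ 0.5109 -0.1452  0.1459] F_tool [0.66 0.09 2.61] Fz -2.61 M_tool [-0.009  0.029  0.029] w 11.9
t 31.32 tcp [ 0.5113 -0.1452  0.1458] F_tool [-0.96 -0.02 -4.16] Fz 4.16 M_tool [-0.072 -0.083 -0.006] w 11.9
```

Contact came at TCP z 0.1458, where I expected the floor at 0.1456. I'll release gently.

```bash

python3 -m creep '{"rot":[[0,0,0],[0,0,0],[0,0,0]],"xyz":[[0,0,-0.0003],[0,0,0],[0,0,0]],"claw":[1,1,1]}' 5 >/dev/null; python3 f.py
python3 -m creep '{"rot":[[0,0,0],[0,0,0],[0,0,0],[0,0,0],[0,0,0],[0,0,0]],"xyz":[[0,0,0],[0,0,0],[0,0,0],[0,0,0],[0,0,0],[0,0,0]],"claw":[0.7,0.6,0.4,0,-0.5,-1]}'; python3 f.py
python3 - <<'E'
from h import *
p,d=read_camera("scene")
cv2.imwrite("pics/scene_rel.png",cv2.resize(p[140:260,215:305],None,fx=5,fy=5,interpolation=cv2.INTER_CUBIC))
E
```

```text
t 31.7 tcp [ 0.5112 -0.1452  0.1458] F_tool [ 0.28 -2.85 -2.89] Fz 2.89 M_tool [ 0.456 -0.051 -0.013] w 11.7
time_s: 32.45
tcp_pos: [0.5108, -0.1452, 0.1457]
eef_rot: [0.731, -0.683, -0.0, 0.0]
force: [-0.4, 0.5, -0.3]
grip_width: 0.574
t 32.45 tcp [ 0.5108 -0.1452  0.1457] F_tool [-0.5   0.39  0.3 ] Fz -0.3 M_tool [ 0.007 -0.052 -0.041] w 53.3
```

View pics/scene_rel.png

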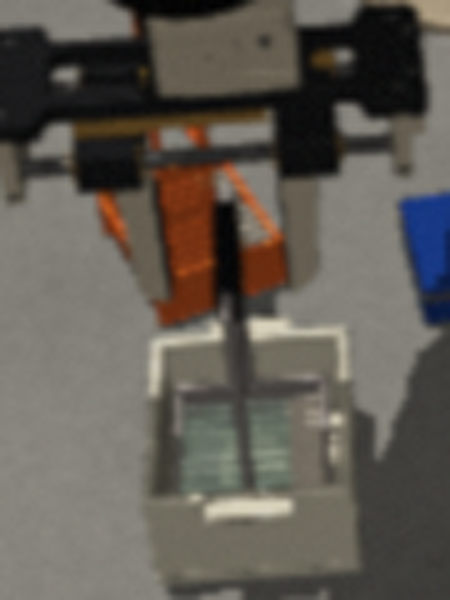

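The fingers are clear of the upright grip. I'll retreat upwards and then back to give the top camera a free view.

```bash

python3 -m creep '{"rot":[[0,0,0],[0,0,0],[0,0,0],[0,0,0],[0,0,0],[0,0,0],[0,0,0],[0,0,0],[0,0,0],[0,0,0],[0,0,0],[0,0,0]],"xyz":[[0,0,0],[0,0,0],[0,0,-0.02],[0,0,-0.035],[0,0,-0.045],[0,0,-0.045],[-0.04,0,0],[-0.05,0,0],[-0.05,0,0],[-0.05,0,0],[-0.04,0,0],[0,0,0]],"claw":[-1,-1,-1,-1,-1,-1,-1,-1,-1,-1,-1,-1]}'
python3 - <<'E'
from h import *
np.set_printoptions(precision=4,suppress=True)
for c,w in (("top",(345,145,445,245)),("scene",(215,160,305,265))):
    p,d=read_camera(c);x0,y0,x1,y1=w;W=pts(c,d)
    cv2.imwrite(f"pics/{c}_fin.png",cv2.resize(p[y0:y1,x0:x1],None,fx=5.5,fy=5.5,interpolation=cv2.INTER_CUBIC))
    g=np.zeros((400,640),bool);g[y0:y1,x0:x1]=1
    m=g&(W[...,2]>.150)&(W[...,2]<.19)&(abs(W[...,1]+.145)<.05)&(abs(W[...,0]-.51)<.07);q=W[m];print(c,'grip',len(q),q.mean(0),q[:,2].max(),cv2.minAreaRect((q[:,:2]*1000).astype(np.float32)))
    m=g&(W[...,2]>.052)&(W[...,2]<.068)&(abs(W[...,1]+.145)<.06)&(abs(W[...,0]-.51)<.059);q=W[m];print(c,'rim',cv2.minAreaRect((q[:,:2]*1000).astype(np.float32)))
    m=g&(W[...,2]>.033)&(W[...,2]<.045)&(abs(W[...,1]+.145)<.043)&(abs(W[...,0]-.51)<.05);q=W[m];print(c,'basket',len(q),q.mean(0),cv2.minAreaRect((q[:,:2]*1000).astype(np.float32)))
E
```

```text
time_s: 34.0
tcp_pos: [0.4949, 0.0875, 0.2909]
eef_rot: [0.732, -0.681, -0.0, -0.001]
force: [-0.9, -0.1, -0.1]
grip_width: 1.004
top grip 207 [ 0.5127 -0.145   0.1706] 0.17927465225598604 ((513.2269897460938, -145.74435424804688), (90.76918029785156, 12.341533660888672), 3.5977745056152344)
top rim ((509.98553466796875, -145.44821166992188), (118.98323822021484, 100.40018463134766), 2.4529242515563965)
top basket 191 [ 0.5134 -0.143   0.0365] ((512.7269897460938, -145.92291259765625), (91.43453216552734, 78.63506317138672), 4.092375755310059)
scene grip 159 [ 0.5246 -0.1442  0.1698] 0.17661832352317663 ((514.4088745117188, -144.8295440673828), (94.76469421386719, 11.748577117919922), 2.9285037517547607)
scene rim ((510.8652038574219, -144.70635986328125), (118.53968048095703, 99.99116516113281), 2.430349111557007)
scene basket 266 [ 0.4978 -0.1479  0.0356] ((498.78045654296875, -146.67752075195312), (81.21198272705078, 78.88606262207031), 3.5258710384368896)
```

View pics/top_fin.png

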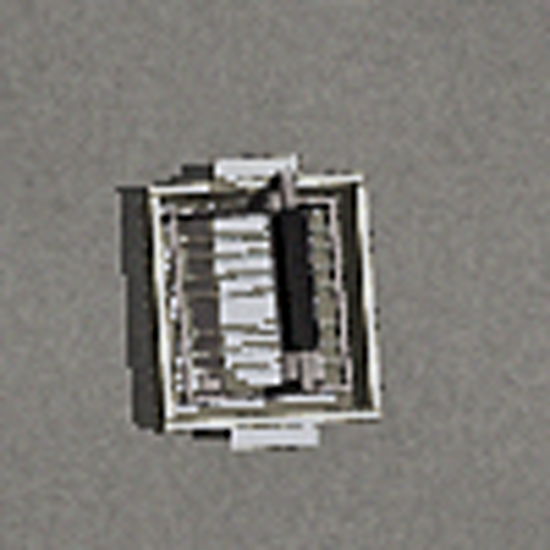

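View pics/scene_fin.png

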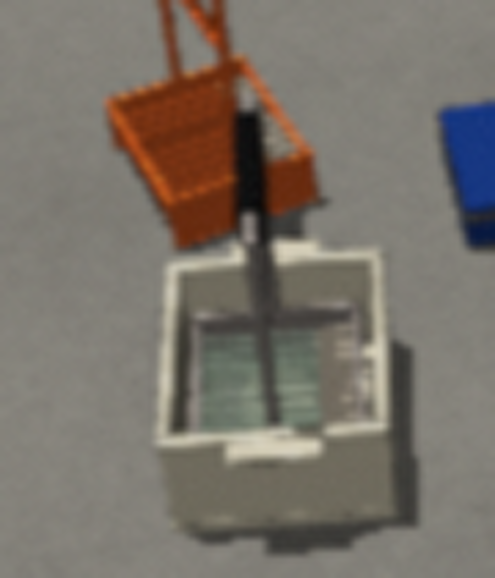

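The rack stands inside the dish about 3 mm off centre, and the dish hasn't moved. I'll hand in.

```bash
python3 -m creep '{"rot":[[0,0,0],[0,0,0],[0,0,0]],"xyz":[[0,0,0],[0,0,0],[0,0,0]],"claw":[-1,-1,-1]}'; python3 -c "
from rig import *
print(close_job())"
```

```text
time_s: 34.48
tcp_pos: [0.4954, 0.0836, 0.2907]
eef_rot: [0.73, -0.683, 0.0, 0.0]
force: [-0.1, -0.3, 0.6]
grip_width: 1.001
the job is handed in; nothing more can be done
None
```

The grey slide rack is off its hook, standing in the open dish and released. I handed the job in at about 34.5 s of the 72 s allowed; no verdict is reported.

- **Unhooking:** I took the weight (about 3.3 N) and pressed the bar back until the keeper reached its stop. The highest reading there was 10 N at the tool. The bar then lifted past the nose without catching, and I moved it 130 mm clear towards the stand's -y before going higher.
- **Setting down:** I lowered the rack by feel. It touched the dish floor at tool height 0.1458 m, where 0.1456 m was expected, pressing about 7 N.
- **Final checks:** In the top camera the rack's centre is about 3 mm from the dish's. The two are aligned within about 1.6 degrees. The grip's height fits a rack standing on the floor, and in the pictures it stands upright. The dish is within about 1 mm of where it was. The gripper is open, about 0.2 m away, and reads no contact force.
- **What disagreed:** The scene camera's fit of the basket put it about 12 mm off the dish's centre, but the dish's front wall hides part of the basket in that view. I relied on the top camera and the scene camera's grip fit (about 4 mm off). I did not re-measure the lidded dish, bottle or cup at the end, but nothing went near them.

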